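# Code a carton and check it under the loupe

## Task

Press the coder's spring lever right down to its stop so that it marks the carton in the nest, then let it spring fully back up. Then pick up the handled loupe and hold it level, its lens centred over the middle of that carton's top face and at the height of the tip of the pointer on the post beside the nest, touching neither carton nor coder. Finish while still holding it there, and leave the carton, the pointer and the other things on the table where they are.

Things in the scene. Friction and masses are not known exactly. Their poses are not given: they have to be found in the camera images.
- coder: Fixed hand-lever carton coder. Origin on the table; z up, -x is its front, roughly facing the robot (yaw within 0.35 rad). In its frame, mm: grey base plate x -100..100, y -70..115, 12 thick; nest centre x -30, y 0, rims 24 high; two hinge cheeks x 45..95, |y| < 26, 88 high; steel focal post, 8 thick, 130 high, at x -30, y 97.
- lever (a joint): Lever angle q, rad: 0 = at rest, raised 1.1 rad above level, pointing forward and up; 1.1 = at its stop, level. A spring returns it to 0; about 6 to 9 N straight down on the bar swings it. Middle of its handle bar in the coder's frame, mm: x = 70 - 190 cos(1.1 - q), y = 0, z = 68 + 190 sin(1.1 - q) (hinge at x 70, z 68, parallel to y).
- lever_grip (a point): Middle, on the axis, of the round handle bar (a black sleeve that turns freely on its axis) across the lever's free end: 16 mm thick, 80 mm long, along the coder's y; push it down from above. The arm is 20 mm wide, 14 mm thick; under it, 100 mm from the hinge, a die 30 mm wide stands 26 mm below the arm's centre line and comes down on the carton's middle.
- focal_mark (a point): Tip (mid-thickness) of the steel pointer on the focal post: the height at which the middle of the lens must be. The pointer, 4 mm thick, reaches level from its collar on the post towards the nest; the tip is at coder x -30, y 58 mm, 38 to 63 mm above the carton's top face. Stiff friction holds it on the post.
- carton: Loose folding carton, paper white with one green end, 64 x 100 x 28 mm (x, y, z), 0.1 kg, lying flat in the coder's nest, 12 mm above the table, with 2 mm of play. Origin: centre of its underside. Two like cartons lie loose on the table and are not part of the job.
- carton_face (a point): Middle of the top face of the carton in the nest, 40 mm above the table.
- loupe: Handled loupe lying flat, about 0.14 kg. Origin: underside of the black handle below the place to grip, near the centre of mass; z up, x along the handle to the lens, at the start away from the robot within 0.7 rad. Handle 18 mm wide, 18 high, x -60 to 44 mm; short neck; lens in a steel ring 64 mm across, 16 high, centre at x = 82 mm.
- lens_center (a point): Middle of the loupe's lens: 82 mm along x from the loupe's origin and 8 mm above the underside.
- jar: Bystander: white jar with a black cap, 44 mm across, 55 mm high. Origin: underside centre.
- die_blank: Bystander: small brass die blank, 24 mm across, 34 mm high, standing. Origin: underside centre.
- spare_a: Bystander: spare carton, 64 x 100 x 28 mm, lying on the table. Origin: underside centre.
- spare_b: Bystander: spare carton, 64 x 100 x 28 mm, lying on the table. Origin: underside centre.
- tape_roll: Bystander: cardboard roll, 100 mm across, 24 mm high, lying. Origin: underside centre.
- screwdriver: Bystander: screwdriver lying on the table. Origin: about its middle, underside.
- counterweight: Bystander: dark steel block 40 x 30 x 30 mm. Origin: underside centre.
There are look-alikes about, which are no part of the job. What is meant by the loupe is not blue, and is the smaller of those in its own colour.

How it is judged (in metres and radians):
On the way, in this order (a step that is already met when the one before it is completed fails the run):
1. the lever is pressed down to its stop (value of joint lever above 1.03 rad), for 0.1 s.
2. the lever has sprung back up and the robot is off it (value of joint lever below 0.1 rad and contact force between each of the arm, the fingers and coder below 0.2 N), for 0.2 s.
3. the loupe is lifted in the gripper (height (world z) of loupe above 0.04 m and contact force between the fingers and loupe above 1 N), for 0.2 s.
At the end, for the whole second after the job is handed in: Loupe held still in the fingers, within 0.12 rad of level, lens middle within 6 mm of the pointer tip's height and 12 mm (from above) of the carton face's middle; loupe and robot clear of the coder, loupe clear of the carton; lever back up (under 0.1 rad); carton flat in its nest (all of step 2 and z of lens_center in the frame of focal_mark between -0.006 and 0.006 m and horizontal distance between lens_center and carton_face below 0.012 m and angle between loupe's own z axis and vertical below 0.12 rad and contact force between the fingers and loupe above 1 N and contact force between loupe and coder below 0.2 N and contact force between loupe and carton below 0.2 N and linear speed of loupe below 0.03 m/s and angular speed of loupe below 0.2 rad/s and height (world z) of carton_face below 0.045 m and angle between carton's own z axis and vertical below 0.1 rad); the arm keeps its last pose, push and grip.
It fails at once if the carton in the nest is shifted by more than 10 mm (distance of carton_face from where it was at the start of the episode above 0.01 m).
It fails at once if the pointer is shifted by more than 5 mm (distance of focal_mark from where it was at the start of the episode above 0.005 m).
It fails at once if another thing on the table is shifted by more than 25 mm (distance of any of jar, die_blank, spare_a, spare_b, tape_roll, screwdriver, counterweight from where it was at the start of the episode above 0.025 m).
It also fails if it takes over 64 s, if anything falls off the work surface, if the arm or the gripper's body presses on something with over 40 N, if the wrist force passes 120 N, or if a joint passes its speed limit or range.

## Robot

A 6-joint arm with a two-finger parallel gripper is mounted at the origin on the work surface. World frame = base frame: x ahead of the robot, y to its left, z up, the work surface at z = 0. Lengths are in mm, angles in rad, forces in N, time in s.
With the tool pointing down it reaches from about 350 to 975 mm from the base axis. Payload 4.9 kg.
Tool frame: the origin (TCP) lies on the centre line of the jaws, within the pads' length; the fingertips stand 25 mm ahead of it and the grasp point (between the pads) lies 6 mm ahead of it; z points along the fingers, y is the line along which they close (so a half turn about z gives the same grasp; the last joint's range is limited). The gripper opens to 85 mm and grips with 20 to 120 N. Pads are 22 mm wide; open, the fingers measure 114 mm over their backs; the gripper's body (76 mm by 85 mm) begins 54 mm behind the grasp point. The pads swing forward as they close: fully open they stand 13 mm farther back than shut.
Start: joints at [1.172, 0.053, 1.613, -0, 1.476, -0.119], TCP at [172.592, 600.678, 256.304] pointing down, gripper open.
Joint ranges: [-3.01, 3.01], [-1.01, 2.22], [0.06, 2.58], [-1.02, 4.17], [0.09, 2.62], [-3.14, 3.14]. Speed limits (rad/s): [2.57, 2.57, 3.14, 3.14, 3.14, 3.14].

## Interface

Orientations are given as [roll, pitch, yaw] about the fixed x, y, z axes, in that order (R = Rz(yaw) Ry(pitch) Rx(roll)).
In Python, from bench import readout, eyes, arm gives the robot as it stands.
- The arm moves only by the tool step_arm, never from a script. Its argument "series" is text: rows parted by semicolons, each of 7 numbers parted by spaces: the closure, from 0 (fully open) to 1 (shut), then the shift along the world's x, y, z in m, then the turn, a rotation vector about the world's x, y, z in rad. In form: gripper dx dy dz rx ry rz; .... A call has 1 to 5 rows; each row is the pose to reach, as a shift and turn from the pose commanded when the call began; what a row does not reach only later rows make up. A row lasts 1/12 s, in which the tool goes at most 41.7 mm and 7.16 degrees, less where a joint would pass 70% of its speed; a pose out of reach is approached as far as the arm can. A call with a gripper value outside its range is refused whole. The fingers move at their own pace and stop on an object; "squeeze" is the grip in N (left out, the last holds). Time passes only in rows, so rows that repeat a pose let the fingers close. It gives the time, the measured TCP pose, the force, the opening and the grip force at its end, in the units of the state.
- readout.state(): the state, without advancing time (a new reading comes with each control period).
- eyes.grab_frame(name): name is "side" or "top"; returns a dict with "color" (400x640x3 uint8, blue, green, red), "intrinsics" (3x3 intrinsics, pixels), "position" and "rotation" of the camera in the world. Camera axes: x right, y up, looking along -z (the intrinsics and any distortion apply to the point x, -y, -z); pixel columns grow to the right and rows downward; lengths in mm; the calibration is good to about 2 mm. A picture is of the moment at which its call begins. There is no depth.
- arm.hand_in(): hands the job in; it is judged then, once.
The state is a dict: "time": time; "joint_pos": joint angles; "qvel": joint speeds; "effort": joint torques, N m; "ee_pos": TCP position; "tool_rot": TCP orientation; "contact_force": force on the tool from outside, world axes, zero at the start; "torque": the same for the moment, N m; "width": opening from 0.0 (shut) to 1.0 (fully open); "grip_force": force on a finger pad.
Only numpy, scipy, OpenCV 4.12 (cv2) and the standard library are available. Lean on these libraries where they do the work, as an engineer would, in place of code of your own. Each camera call takes 0.05 s, during which the arm holds its last target. There are 200 camera calls.

## Working session

There is one attempt and no reset: what is moved stays moved. The work goes in short steps, Python scripts to look and compute and a tool call to move; the robot and the scene stay as the last step left them, time stands still between calls to the robot, and variables do not carry over. Pictures are saved under pics/ and viewed, at most 10 in all, crops included, and the job is handed in when it is done.

Besides the shell and the picture viewer there is one more tool, called as name(argument=value, ...) on one line, values as JSON. step_arm: Moves the arm, as the interface text tells. Its arguments: {"type":"object","properties":{"series":{"type":"string"},"squeeze":{"type":"number"}},"required":["series"]}

```bash
mkdir -p pics; python3 - <<'E'
from bench import readout, eyes
import cv2,numpy as np
for n in("top","side"):
    f=eyes.grab_frame(n); cv2.imwrite(f"pics/{n}0.png",f["color"]); print(n,np.round(f["intrinsics"],1).tolist(),np.round(f["position"],1),np.round(f["rotation"],4).tolist(),[k for k in f])
s=readout.state();print(s)
E
```

```text
top [[433.0, 0.0, 320.7], [0.0, 433.0, 195.1], [0.0, 0.0, 1.0]] [ 334.5   18.1 1662.7] [0.0546, -0.0122, -1.5753] ['color', 'intrinsics', 'position', 'rotation']
side [[419.4, 0.0, 313.1], [0.0, 419.4, 191.6], [0.0, 0.0, 1.0]] [-136.7 -934.2  765.5] [1.059, -0.0002, -0.5228] ['color', 'intrinsics', 'position', 'rotation']
{'time': 0.1, 'joint_pos': array([ 1.17201874e+00,  5.33193115e-02,  1.61417131e+00, -8.81602771e-06,
        1.47596511e+00, -1.19017308e-01]), 'qvel': array([ 0.00040997, -0.00208509, -0.00258431,  0.00076299,  0.0003927 ,
       -0.00116613]), 'effort': array([ 2.04642021e-06, -3.94904959e+01, -3.71363211e+01, -1.43262428e-04,
        3.90848887e-03,  9.83761083e-06]), 'ee_pos': array([172.38933918, 600.22026112, 255.15951411]), 'tool_rot': array([-3.13974172e+00, -2.12501853e-04,  2.86183302e+00]), 'contact_force': array([-0.19691018, -0.80674537, -0.28040508]), 'torque': array([-0.01425258,  0.04350176,  0.0330304 ]), 'grip_force': 0.0, 'width': 0.9995174305433321}
```

View pics/top0.png

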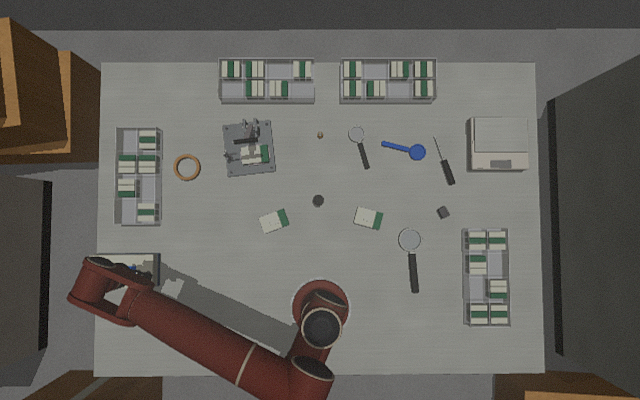

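View pics/side0.png

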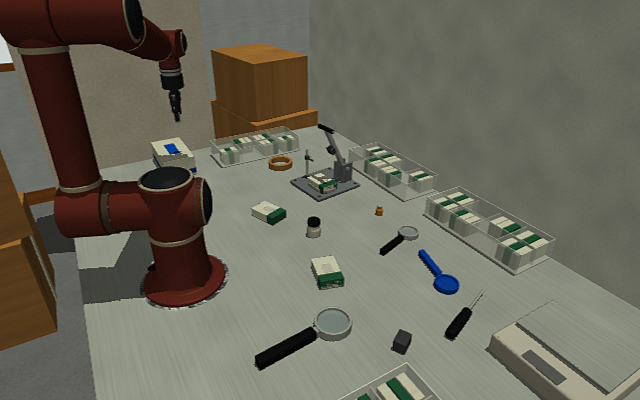

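The top view shows the coder at about (248,148). The small black-handled loupe has its lens at (358,133) and handle end at (367,168); the larger look-alike is at (410,240) and the blue one at (405,148). In the side view the coder is at (325,180), with the small loupe's lens at (408,232).

```bash
cat > h.py <<'E'
import numpy as np,cv2
from scipy.spatial.transform import Rotation as Rn
from bench import readout, eyes
def cam(n):
    f=eyes.grab_frame(n); f["R"]=Rn.from_euler("xyz",f["rotation"]).as_matrix(); return f
def ray(f,p):
    K=f["intrinsics"]; d=np.array([(p[0]-K[0,2])/K[0,0],-(p[1]-K[1,2])/K[1,1],-1.])
    d=f["R"]@d; return np.array(f["position"]),d/np.linalg.norm(d)
def plane(f,p,z):
    o,d=ray(f,p); return o+d*(z-o[2])/d[2]
def proj(f,X):
    c=f["R"].T@(np.array(X)-f["position"]); K=f["intrinsics"]
    return np.array([K[0,0]*c[0]/-c[2]+K[0,2],K[1,1]*-c[1]/-c[2]+K[1,2]])
def tri(fa,pa,fb,pb):
    a,u=ray(fa,pa);b,v=ray(fb,pb)
    s=np.linalg.lstsq(np.c_[u,-v],b-a,rcond=None)[0]; p,q=a+s[0]*u,b+s[1]*v
    return (p+q)/2,np.linalg.norm(p-q)
E
python3 - <<'E'
from h import *
t=cam("top");s=cam("side")
ct=cv2.resize(t["color"][110:190,215:295],None,fx=5,fy=5,interpolation=cv2.INTER_CUBIC)
cs=cv2.resize(s["color"][120:200,285:365],None,fx=5,fy=5,interpolation=cv2.INTER_CUBIC)
cv2.imwrite("pics/c1.png",np.hstack([ct,cs]))
g=cv2.cvtColor(t["color"],cv2.COLOR_BGR2GRAY)
# base plate contour, top
m=((g<125)).astype(np.uint8);m[:, :205]=0;m[:,290:]=0;m[:112]=0;m[190:]=0
m=cv2.morphologyEx(m,cv2.MORPH_CLOSE,np.ones((9,9)))
c=max(cv2.findContours(m,0,2)[0],key=cv2.contourArea);r=cv2.minAreaRect(c);bp=cv2.boxPoints(r)
print("plate",r,[np.round(plane(t,p,12)[:2]).tolist() for p in bp])
# handle
for lo,(x0,x1,y0,y1) in {"small":(340,380,120,175),"big":(395,425,225,300)}.items():
    m=np.zeros_like(g);m[y0:y1,x0:x1]=g[y0:y1,x0:x1]<70
    c=max(cv2.findContours(m,0,2)[0],key=cv2.contourArea);r=cv2.minAreaRect(c);b=cv2.boxPoints(r)
    print(lo,r,[np.round(plane(t,p,18)[:2]).tolist() for p in b])
print(np.round(plane(t,(358,133),12)))
E
```

```text
plate ((247.57925415039062, 146.71340942382812), (56.3200798034668, 50.908939361572266), 83.6598129272461) [[709.0, 387.0], [731.0, 192.0], [514.0, 168.0], [493.0, 361.0]]
small ((363.2108459472656, 155.43515014648438), (26.247167587280273, 4.55833101272583), 72.89727020263672) [[622.0, -143.0], [627.0, -160.0], [530.0, -188.0], [525.0, -172.0]]
big ((413.0141906738281, 272.9988098144531), (38.54438018798828, 7.202162742614746), 85.10090637207031) [[199.0, -331.0], [202.0, -358.0], [58.0, -368.0], [56.0, -341.0]]
[ 664. -147.   12.]
```

View pics/c1.png

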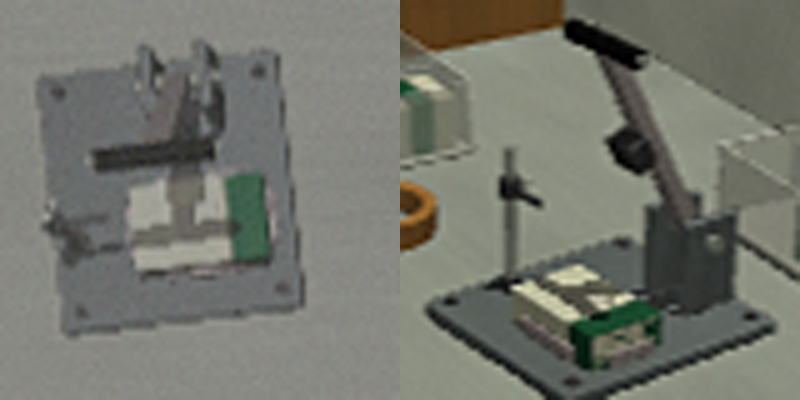

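The crop shows the plate corners at (38,78), (275,48), (302,305) and (65,335) in the top part. The lever bar runs from (92,160) to (213,152), and the post is on the left at (60,225). In the side part the pointer tip is near (541,205), with the bar from (567,28) to (645,60).

```bash
python3 - <<'E'
from h import *
t=cam("top");s=cam("side")
P=np.array([(38,78),(275,48),(302,305),(65,335)])/5+[215,110]-0.4
W=np.array([plane(t,p,12)[:2] for p in P]); L=np.array([(100,115),(100,-70),(-100,-70),(-100,115.)])
wc,lc=W.mean(0),L.mean(0)
U,_,V=np.linalg.svd((L-lc).T@(W-wc)); R=(U@V).T; o=wc-R@lc; yaw=np.arctan2(R[1,0],R[0,0])
print("coder",o,yaw,"res",np.round(L@R.T+o-W,1).tolist())
C=lambda x,y,z:np.r_[R@[x,y]+o,z]
Q=lambda p:np.array(p)/5+[285-80,120]-0.4
# side check: front corners etc.
for l,pt in (((-100,-70,12),None),((-100,115,12),(430,307)),((100,115,12),(625,238)),((100,-70,12),(772,325)),((-30,97,130),(511,148))):
    print(l,np.round((proj(s,C(*l))+0.4-[205,120])*5),pt)
bt=lambda p:np.array(p)/5+[215,110]-0.4
print("bar mid tri",tri(t,bt((152.5,156)),s,Q((606,44))), "model",C(70-190*np.cos(1.1),0,68+190*np.sin(1.1)))
print("carton",C(-30,0,40),"top px",(proj(t,C(-30,0,40))+.4-[215,110])*5)
for z in range(70,112,4): print(z,np.round((proj(s,C(-30,58,z))+.4-[205,120])*5,1),np.round((proj(t,C(-30,58,z))+.4-[215,110])*5,1))
E
```

```text
coder [609.8962683 250.8790885] 0.1157651407360121 res [[0.9, 1.8], [-0.8, -0.2], [-0.6, -2.3], [0.5, 0.8]]
(-100, -70, 12) [565. 400.] None
(-100, 115, 12) [421. 302.] (430, 307)
(100, 115, 12) [624. 235.] (625, 238)
(100, -70, 12) [776. 320.] (772, 325)
(-30, 97, 130) [507. 147.] (511, 148)
bar mid tri (array([594.83597224, 249.09934485, 238.41230472]), np.float64(3.493095147075377)) model [593.82132473 249.00981251 237.32939841]
carton [580.09706742 247.41388625  40.        ] top px [198.52710135 220.75058122]
70 [537.5 236.9] [114.7 223.9]
74 [537.5 232.1] [113.7 223.1]
78 [537.5 227.3] [112.7 222.3]
82 [537.5 222.5] [111.7 221.4]
86 [537.5 217.7] [110.7 220.6]
90 [537.5 212.9] [109.7 219.8]
94 [537.5 208.1] [108.7 219. ]
98 [537.5 203.2] [107.7 218.1]
102 [537.5 198.4] [106.7 217.3]
106 [537.5 193.5] [105.7 216.5]
110 [537.5 188.6] [104.7 215.6]
```

step_arm(series="1 0.02 -0.017 0.015 0 0 0.04; 1 0.045 -0.037 0.03 0 0 0.08; 1 0.072 -0.060 0.045 0 0 0.12; 1 0.1 -0.083 0.056 0 0 0.16; 1 0.13 -0.108 0.056 0 0 0.2")

```text
time: 0.72
ee_pos: [303.9, 492.7, 315.9]
tool_rot: [3.137, 0.003, 3.065]
contact_force: [1.0, 0.8, -0.2]
width: 0.296
grip_force: 0.0
```

step_arm(series="1 0.03 -0.025 0 0 0 0.04; 1 0.06 -0.05 0 0 0 0.08; 1 0.09 -0.075 0 0 0 0.12; 1 0.12 -0.1 0 0 0 0.16; 1 0.15 -0.125 0 0 0 0.196")

```text
time: 1.13
ee_pos: [453.8, 366.2, 312.4]
tool_rot: [3.141, 0.0, -3.024]
contact_force: [0.3, 0.7, -0.0]
width: -0.004
grip_force: 0.0
```

step_arm(series="1 0.03 -0.025 0 0 0 0; 1 0.06 -0.05 0 0 0 0; 1 0.09 -0.076 0 0 0 0; 1 0.12 -0.101 0 0 0 0; 1 0.141 -0.119 0 0 0 0")

```text
time: 1.55
ee_pos: [595.6, 246.1, 312.1]
tool_rot: [-3.141, 0.0, -3.027]
contact_force: [-0.1, 0.2, 0.0]
width: 0.001
grip_force: 0.0
```

```bash
python3 - <<'E'
from h import *
t=cam("top");s=cam("side");st=readout.state();print(st["ee_pos"],st["tool_rot"],st["contact_force"])
a=cv2.resize(s["color"][90:190,285:365],None,fx=5,fy=5,interpolation=cv2.INTER_CUBIC)
b=cv2.resize(s["color"][140:170,300:330],None,fx=13,fy=13,interpolation=cv2.INTER_CUBIC)
c=np.zeros((500,790,3),np.uint8);c[:,:400]=a;c[:390,400:790]=b;cv2.imwrite("pics/c2.png",c)
E
```

```text
[596.16349402 245.40232782 311.56202717] [-3.14042443e+00 -2.53597640e-04 -3.03053412e+00] [-0.03870576 -0.15184117 -0.28994874]
```

View pics/c2.png

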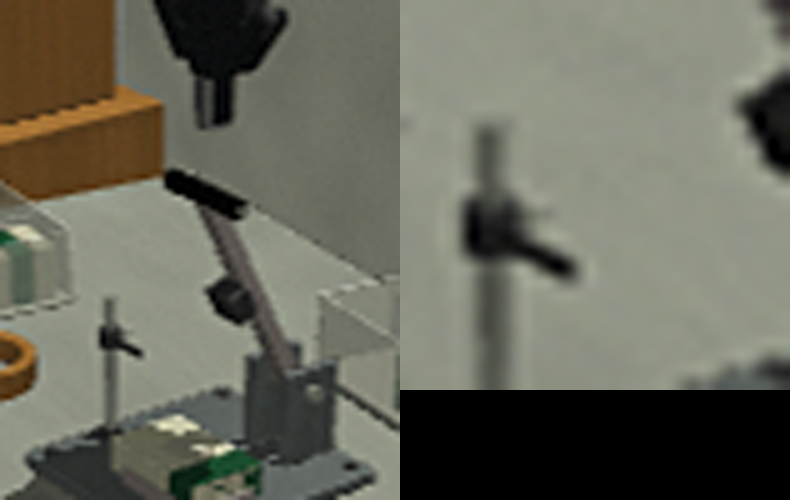

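The tip is centred over the bar at (205,195) in the left panel. The pointer tip at right-panel pixel (573,268) puts its height near z = 98. Next I press down along the arc.

step_arm(series="1 0 0 -0.025 0 0 0; 1 0 0 -0.037 0 0 0; 1 0 0 -0.037 0 0 0")

```text
time: 1.9
ee_pos: [591.5, 248.6, 271.0]
tool_rot: [-3.14, -0.007, -3.025]
contact_force: [-0.7, -0.1, 0.7]
width: 0.001
grip_force: 0.0
```

step_arm(series="1 -0.004 0 -0.009 0 0 0; 1 -0.018 -0.002 -0.017 0 0 0; 1 -0.032 -0.004 -0.026 0 0 0; 1 -0.046 -0.005 -0.038 0 0 0; 1 -0.059 -0.007 -0.052 0 0 0")

```text
time: 2.32
ee_pos: [535.1, 242.6, 226.7]
tool_rot: [3.141, 0.006, -3.024]
contact_force: [0.3, -0.3, 5.5]
width: 0.001
grip_force: 2.7
```

step_arm(series="1 -0.011 -0.001 -0.015 0 0 0; 1 -0.021 -0.002 -0.031 0 0 0; 1 -0.029 -0.003 -0.048 0 0 0; 1 -0.036 -0.004 -0.066 0 0 0; 1 -0.040 -0.005 -0.085 0 0 0")

```text
time: 2.73
ee_pos: [495.1, 237.9, 140.8]
tool_rot: [3.14, 0.005, -3.024]
contact_force: [-0.4, 0.7, 5.6]
width: -0.0
grip_force: 3.1
```

step_arm(series="1 -0.002 0 -0.012 0 0 0; 1 -0.003 0 -0.024 0 0 0; 1 -0.004 0 -0.034 0 0 0; 1 -0.004 0 -0.034 0 0 0")

```text
time: 3.07
ee_pos: [490.2, 237.5, 104.2]
tool_rot: [3.141, 0.0, -3.025]
contact_force: [0.4, 0.4, 6.1]
width: -0.004
grip_force: 3.2
```

step_arm(series="1 0 0 -0.003 0 0 0; 1 0 0 -0.006 0 0 0; 1 0 0 -0.006 0 0 0; 1 0 0 -0.006 0 0 0")

```text
time: 3.4
ee_pos: [492.1, 237.7, 101.0]
tool_rot: [3.141, 0.004, -3.025]
contact_force: [-0.0, 0.3, 5.8]
width: 0.005
grip_force: 3.2
```

step_arm(series="1 0 0 -0.002 0 0 0; 1 0 0 -0.004 0 0 0; 1 0 0 -0.004 0 0 0")

```text
time: 3.65
ee_pos: [494.4, 238.0, 100.1]
tool_rot: [3.141, 0.009, -3.025]
contact_force: [-0.3, -1.3, 15.2]
width: -0.001
grip_force: 7.8
```

```bash
python3 - <<'E'
from h import *
s=cam("side");st=readout.state();print(st["ee_pos"],st["contact_force"])
cv2.imwrite("pics/c3.png",cv2.resize(s["color"][110:210,265:385],None,fx=5,fy=5,interpolation=cv2.INTER_CUBIC))
E
```

```text
[494.40225549 238.01784693 100.10623626] [-0.1385456  -1.42404642 15.57333033]
```

View pics/c3.png

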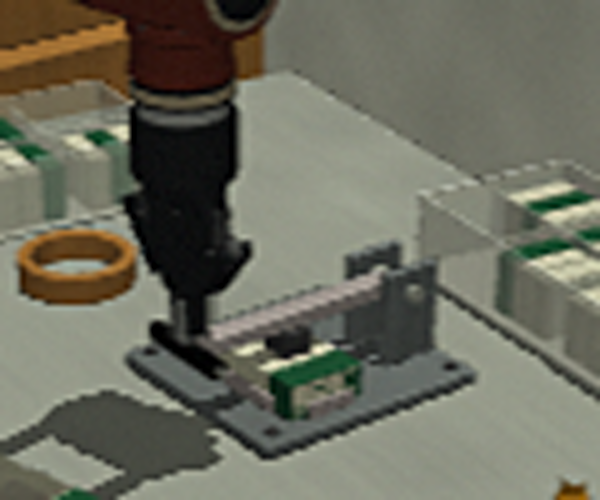

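The lever is level, with its bar at (190,345), and the force has jumped to 15 N, so it is at its stop. I'll let it up along the same arc.

step_arm(series="1 0 0 0 0 0 0; 1 0.001 0 0.022 0 0 0; 1 0.004 0 0.044 0 0 0; 1 0.008 0.001 0.063 0 0 0; 1 0.015 0.002 0.081 0 0 0")

```text
time: 4.12
ee_pos: [506.5, 239.3, 179.0]
tool_rot: [3.141, 0.004, -3.024]
contact_force: [0.6, -0.0, 4.9]
width: -0.001
grip_force: 2.4
```

step_arm(series="1 0.008 0.001 0.017 0 0 0; 1 0.018 0.002 0.033 0 0 0; 1 0.029 0.003 0.048 0 0 0; 1 0.042 0.004 0.062 0 0 0; 1 0.056 0.006 0.074 0 0 0")

```text
time: 4.53
ee_pos: [562.8, 245.6, 253.2]
tool_rot: [3.14, 0.005, -3.025]
contact_force: [0.4, -0.4, 4.2]
width: 0.0
grip_force: 2.1
```

step_arm(series="1 0.016 0.002 0.012 0 0 0; 1 0.028 0.003 0.022 0 0 0; 1 0.030 0.003 0.050 0 0 0; 1 0.030 0.003 0.080 0 0 0; 1 0.030 0.003 0.080 0 0 0")

```text
time: 4.95
ee_pos: [593.6, 248.6, 337.5]
tool_rot: [3.14, 0.011, -3.025]
contact_force: [0.0, -0.3, 0.9]
width: 0.003
grip_force: 0.0
```

```bash
python3 - <<'E'
from h import *
t=cam("top");s=cam("side");st=readout.state();print(st["time"],st["ee_pos"],st["contact_force"],st["joint_pos"])
a=cv2.resize(s["color"][110:190,285:365],None,fx=5,fy=5,interpolation=cv2.INTER_CUBIC)
b=cv2.resize(t["color"][115:185,330:400],None,fx=5.6,fy=5.6,interpolation=cv2.INTER_CUBIC)
c=np.zeros((600,800,3),np.uint8);c[:400,:400]=a;c[:392,400:792]=b
d=cv2.resize(s["color"][215:260,370:425],None,fx=4,fy=4,interpolation=cv2.INTER_CUBIC);c[400:580,:220]=d
cv2.imwrite("pics/c4.png",c)
# handle & lens in two views
def big(f,x0,x1,y0,y1,th):
    g=cv2.cvtColor(f["color"],cv2.COLOR_BGR2GRAY);m=np.zeros_like(g);m[y0:y1,x0:x1]=g[y0:y1,x0:x1]<th
    c=max(cv2.findContours(m,0,2)[0],key=cv2.contourArea);return cv2.minAreaRect(c)
rt=big(t,340,380,120,175,75);rs=big(s,375,425,220,262,60);print(rt,rs)
print("handle centre",tri(t,rt[0],s,rs[0]))
E
```

```text
5.05 [592.0697747  248.19095433 331.88917845] [-0.71551734 -0.19551043 -0.34798507] [ 2.81137261e-01  5.66364075e-02  1.48410540e+00 -8.54011646e-05
  1.59673133e+00 -1.40638355e+00]
((363.1894836425781, 155.44427490234375), (26.241466522216797, 4.627527713775635), 73.61045837402344) ((391.1841125488281, 244.66152954101562), (9.211296081542969, 29.19347381591797), 46.97493362426758)
handle centre (array([ 577.07597566, -166.54725262,    8.73951751]), np.float64(0.1743243383738426))
```

View pics/c4.png

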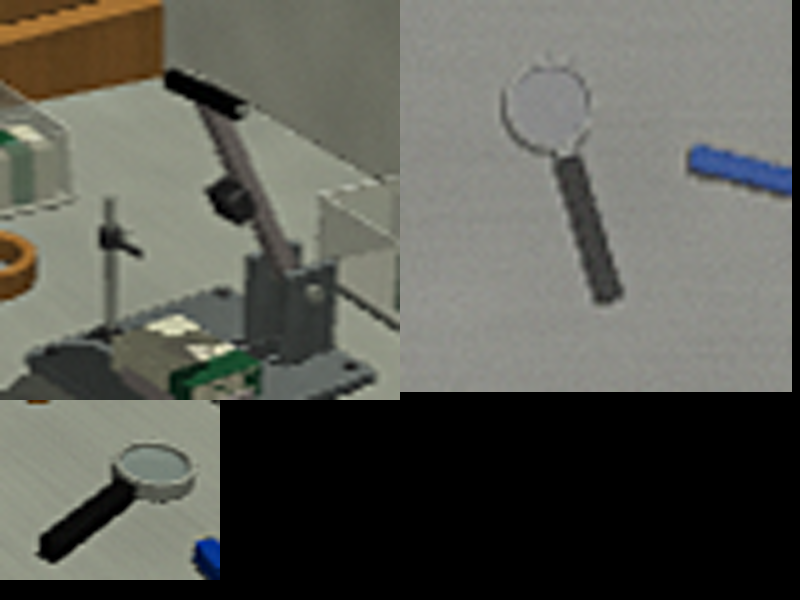

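The lever is fully back up, with its bar at (205,93) in the side panel. The loupe's lens is at (549,110) and its handle runs from (570,155) to (607,300) in the top panel. The triangulated handle centre is (577,-167,9) with yaw about 0.29.

step_arm(series="0 0 -0.03 0 0 0 0; 0 0 -0.07 0 0 0 0.04; 0 0 -0.11 0 0 0 0.08; 0 0 -0.15 -0.02 0 0 0.12; 0 0 -0.19 -0.04 0 0 0.174")

```text
time: 5.47
ee_pos: [591.2, 61.8, 291.6]
tool_rot: [-3.141, 0.001, -2.848]
contact_force: [0.2, -0.4, 0.3]
width: 0.71
grip_force: 0.0
```

step_arm(series="0 0 -0.038 -0.01 0 0 0; 0 -0.002 -0.076 -0.02 0 0 0; 0 -0.004 -0.115 -0.03 0 0 0; 0 -0.006 -0.153 -0.045 0 0 0; 0 -0.007 -0.19 -0.06 0 0 0")

```text
time: 5.88
ee_pos: [583.3, -128.3, 230.2]
tool_rot: [3.141, -0.001, -2.851]
contact_force: [-0.3, -0.5, 0.1]
width: 0.996
grip_force: 0.0
```

step_arm(series="0 0 -0.025 -0.02 0 0 0; 0 0 -0.032 -0.055 0 0 0; 0 0 -0.032 -0.09 0 0 0; 0 0 -0.032 -0.12 0 0 0; 0 0 -0.032 -0.12 0 0 0")

```text
time: 6.3
ee_pos: [578.4, -156.6, 102.4]
tool_rot: [3.131, -0.013, -2.852]
contact_force: [-1.8, 0.0, -1.6]
width: 1.0
grip_force: 0.0
```

```bash
python3 - <<'E'
from h import *
t=cam("top");s=cam("side");st=readout.state();print(st["time"],st["ee_pos"],st["tool_rot"],st["contact_force"])
b=cv2.resize(t["color"][115:185,330:400],None,fx=5.6,fy=5.6,interpolation=cv2.INTER_CUBIC)
d=cv2.resize(s["color"][195:265,350:420],None,fx=5.6,fy=5.6,interpolation=cv2.INTER_CUBIC)
cv2.imwrite("pics/c5.png",np.hstack([b,d]))
E
```

```text
6.4 [ 582.96477094 -158.0136921   109.97603068] [ 3.13861659 -0.00381887 -2.85111625] [ 0.43185833 -0.35819923  0.32557048]
```

View pics/c5.png

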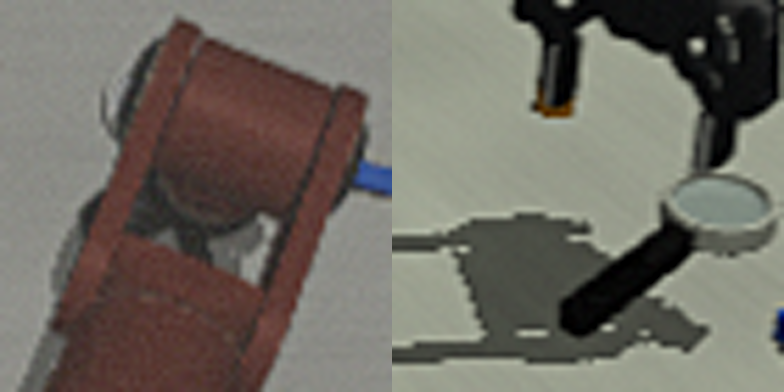

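The fingers, at (557,90) and (712,150) in the right panel, straddle the handle. I'll lower, close and lift.

step_arm(series="0 0 0 -0.03 0 0 0; 0 0 0 -0.055 0 0 0; 0 0 0 -0.072 0 0 0; 0 0 0 -0.08 0 0 0; 0 0 0 -0.08 0 0 0")

```text
time: 6.82
ee_pos: [584.6, -158.6, 32.2]
tool_rot: [3.141, -0.0, -2.851]
contact_force: [-1.2, -0.1, 0.4]
width: 0.998
grip_force: 0.0
```

step_arm(series="1 0 0 0 0 0 0; 1 0 0 0 0 0 0; 1 0 0 0 0 0 0; 1 0 0 0 0 0 0; 1 0 0 0 0 0 0", squeeze=50)

```text
time: 7.23
ee_pos: [585.4, -159.3, 33.3]
tool_rot: [-3.14, 0.002, -2.851]
contact_force: [0.5, -2.0, 1.2]
width: 0.298
grip_force: 0.8
```

step_arm(series="1 0 0 0 0 0 0; 1 0 0 0 0 0 0; 1 0 0 0 0 0 0; 1 0 0 0 0 0 0; 1 0 0 0 0 0 0")

```text
time: 7.65
ee_pos: [585.6, -159.4, 33.4]
tool_rot: [-3.14, 0.002, -2.851]
contact_force: [-0.3, -1.2, 6.0]
width: 0.196
grip_force: 50.2
```

step_arm(series="0.4 0 -0.002 0 0 0 0; 0.4 0 -0.002 0 0 0 0; 0.4 0 -0.002 -0.002 0 0 0; 0.4 0 -0.002 -0.005 0 0 0; 0.4 0 -0.002 -0.005 0 0 0")

```text
time: 8.07
ee_pos: [583.7, -160.5, 25.6]
tool_rot: [3.14, -0.002, -2.851]
contact_force: [0.1, 0.1, 0.4]
width: 0.602
grip_force: 0.0
```

step_arm(series="1 0 0 0 0 0 0; 1 0 0 0 0 0 0; 1 0 0 0 0 0 0; 1 0 0 0 0 0 0; 1 0 0 0 0 0 0", squeeze=70)

```text
time: 8.48
ee_pos: [584.8, -160.9, 27.2]
tool_rot: [-3.141, 0.0, -2.851]
contact_force: [-0.0, 0.9, 0.3]
width: 0.189
grip_force: 70.9
```

step_arm(series="1 0 0 0 0 0 0; 1 0 0 0.01 0 0 0; 1 0 0 0.03 0 0 0; 1 0 0 0.06 0 0 0; 1 0 0 0.06 0 0 0")

```text
time: 8.9
ee_pos: [588.1, -162.2, 93.7]
tool_rot: [-3.135, 0.008, -2.851]
contact_force: [0.9, -1.2, 1.0]
width: 0.187
grip_force: 70.6
```

step_arm(series="1 0 0 0.02 0 0 0; 1 -0.005 0.02 0.035 0 0 0; 1 -0.013 0.05 0.035 0 0 -0.03; 1 -0.022 0.085 0.035 0 0 -0.06; 1 -0.032 0.12 0.035 0 0 -0.09")

```text
time: 9.32
ee_pos: [552.4, -40.1, 122.6]
tool_rot: [-3.141, 0.001, -2.944]
contact_force: [0.4, 1.4, -1.8]
width: 0.193
grip_force: 70.6
```

step_arm(series="1 -0.01 0.035 0 0 0 -0.03; 1 -0.02 0.07 0 0 0 -0.06; 1 -0.03 0.105 0 0 0 -0.084; 1 -0.04 0.14 0 0 0 -0.084; 1 -0.05 0.17 0 0 0 -0.084")

```text
time: 9.73
ee_pos: [501.6, 131.1, 122.1]
tool_rot: [3.141, 0.0, -3.025]
contact_force: [0.9, 0.1, -1.3]
width: 0.191
grip_force: 70.6
```

step_arm(series="1 -0.005 0.035 0 0 0 0; 1 -0.01 0.065 0 0 0 0; 1 -0.013 0.09 0 0 0 0; 1 -0.013 0.108 0 0 0 0; 1 -0.013 0.108 0 0 0 0")

```text
time: 10.15
ee_pos: [489.0, 240.0, 122.2]
tool_rot: [3.14, 0.0, -3.022]
contact_force: [0.5, 0.0, -1.3]
width: 0.184
grip_force: 70.6
```

```bash
python3 - <<'E'
from h import *
t=cam("top");s=cam("side")
for i in range(3): st=readout.state();print(st["time"],st["ee_pos"],st["tool_rot"],st["contact_force"],st["grip_force"]);s=cam("side")
b=cv2.resize(t["color"][110:190,215:295],None,fx=5,fy=5,interpolation=cv2.INTER_CUBIC)
d=cv2.resize(s["color"][120:200,285:365],None,fx=5,fy=5,interpolation=cv2.INTER_CUBIC)
cv2.imwrite("pics/c6.png",np.hstack([b,d]))
E
```

```text
10.25 [489.27441722 237.39233979 121.9073869 ] [-3.14103056e+00 -3.48509270e-04 -3.02382346e+00] [ 0.46440045 -0.24488915 -1.34546671] 70.5838930606842
10.3 [489.38552065 236.76459533 121.85078822] [-3.14105291e+00 -4.43744204e-04 -3.02508413e+00] [ 0.12888605 -0.17031968 -1.5666692 ] 70.58324575424194
10.35 [489.51539472 236.38394122 121.83585904] [-3.14114130e+00 -4.10555141e-04 -3.02602326e+00] [ 0.48189944 -0.48778733 -0.95878919] 70.58258056640625
```

View pics/c6.png

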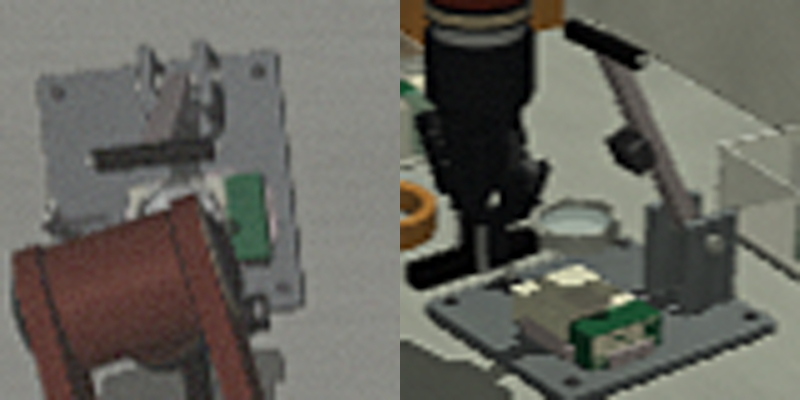

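The side panel shows the loupe held level, with its ring centred near (577,223) and spanning columns 537 to 618. It is clear of the pointer and the carton.

```bash
python3 - <<'E'
from h import *
from scipy.optimize import fsolve
s=cam("side");t=cam("top");st=readout.state();e=st["ee_pos"];print(e,st["tool_rot"])
y=st["tool_rot"][2]-np.pi; d=np.array([np.cos(y),np.sin(y)])
Cs=lambda X:np.round((proj(s,X)+.4-[205,120])*5,1); Ct=lambda X:np.round((proj(t,X)+.4-[215,110])*5,1)
lens=np.r_[e[:2]+80*d,e[2]-19];print("pred",lens,Cs(lens),Ct(lens))
ct=cv2.resize(s["color"][155:175,308:332],None,fx=25,fy=25,interpolation=cv2.INTER_CUBIC);cv2.imwrite("pics/c7.png",ct)
for p in((577,223),(577,225),(577,221)):
    q=np.array(p)/5+[205,120]-.4
    f=lambda v:proj(s,np.r_[e[:2]+v[0]*d,v[1]])-q
    print(p,fsolve(f,[80,100]))
th=np.linspace(0,2*np.pi,73)
for z in(8,-8):
    pts=np.array([Cs(lens+[32*np.cos(a),32*np.sin(a),z]) for a in th]);print(z,pts.min(0),pts.max(0))
pt=np.array([Ct(lens+[32*np.cos(a),32*np.sin(a),8]) for a in th]);print(pt.min(0),pt.max(0))
E
```

```text
[489.73582916 236.18859956 121.98784222] [-3.14142924e+00 -1.30437892e-04 -3.02684011e+00]
pred [569.20968102 245.34866894 102.98784222] [573.4 228.5] [189.1 222.6]
(577, 223) [ 83.27695908 106.43491823]
(577, 225) [ 83.29379081 104.82258387]
(577, 221) [ 83.26014497 108.04556372]
8 [529.3 199.8] [617.6 237.9]
-8 [529.3 219.4] [617.2 258. ]
[142.9 176.9] [231.9 265.2]
```

View pics/c7.png

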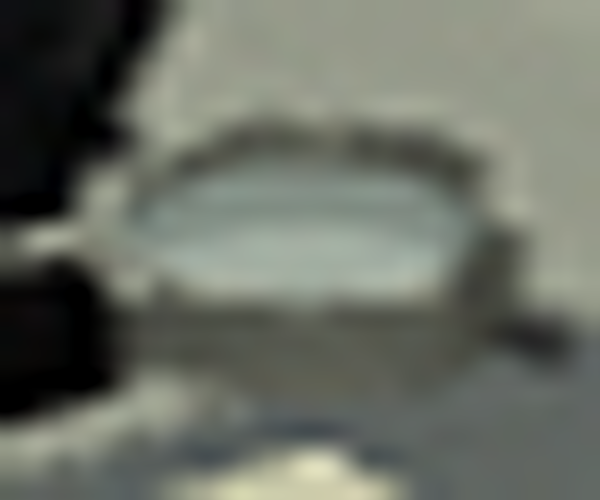

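step_arm(series="1 0.004 0.001 -0.002 0 0 0; 1 0.007 0.002 -0.004 0 0 0; 1 0.009 0.002 -0.0055 0 0 0; 1 0.009 0.002 -0.0055 0 0 0; 1 0.009 0.002 -0.0055 0 0 0")

```text
time: 10.92
ee_pos: [498.6, 239.0, 116.2]
tool_rot: [-3.141, -0.001, -3.026]
contact_force: [-0.3, -0.1, -1.9]
width: 0.188
grip_force: 70.6
```

```bash
python3 - <<'E'
from h import *
s=cam("side")
for i in range(4): cam("side")
t=cam("top");s=cam("side");st=readout.state();e=st["ee_pos"];print(st["time"],e,st["tool_rot"],st["contact_force"],np.abs(st["qvel"]).max())
y=st["tool_rot"][2]-np.pi;d=np.array([np.cos(y),np.sin(y)])
lens=np.r_[e[:2]+82*d,e[2]-19];print("lens",lens)
th=np.linspace(0,2*np.pi,73)
P=np.array([proj(s,lens+[32*np.cos(a),32*np.sin(a),z]) for a in th for z in(8,-8)]);print("outline",P.min(0),P.max(0))
print("tip",proj(s,[574.,305.4,98]))
a=cv2.resize(s["color"][150:182,300:340],None,fx=15,fy=15,interpolation=cv2.INTER_CUBIC)
cv2.imwrite("pics/c8.png",a)
E
```

```text
11.2667 [498.57663855 239.20106019 116.63980655] [-3.14159239e+00  1.82723951e-04 -3.02527642e+00] [ 0.40054676  0.27184174 -0.54391429] 0.002137914745028245
lens [580.02255553 248.71749901  97.63980655]
outline [312.57974292 159.91975162] [330.13945951 171.50486787]
tip [312.18782579 160.17530916]
```

View pics/c8.png

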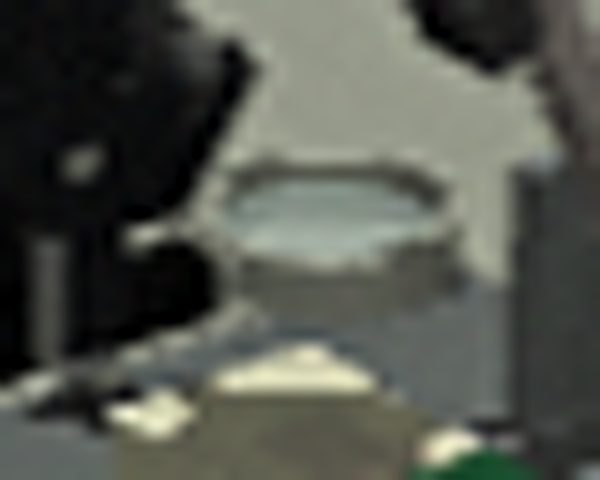

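The ring spans about (215–458, 160–312) in this crop. That puts the lens within about 2 mm of the pointer height and centred over the carton, with clear space all round, so I'm handing in.

```bash
python3 -c "
from bench import arm
print(arm.hand_in())"
```

```text
the job is handed in; nothing more can be done
None
```

I pressed the lever to its stop and let it spring fully back up. I handed in while holding the loupe level over the middle of the carton; from the images, its lens is within about 2 mm of the pointer tip's height. The hand-in returned no verdict.

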